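# Set the sprung end stop of a carving jig and slide the blank against it

## Task

Set the carving jig's end stop: with the fingertips push its sprung slide by the upright wooden plate past mid position and let it go, so that it springs back and catches on the stop pin at mid position, while the half-carved blank still lies where it was. Then push the blank along its lane until its front end rests against the latched stop. Grasp and lift nothing, and leave the other things on the bench and jig alone.

Things in the scene. Friction and masses are not known exactly. Their poses are not given: they have to be found in the camera images.
- jig: plywood jig board fixed to the bench, 225 (x) x 400 (y) x 18 mm, x from -90 to +135; origin on the bench, mid y. Its +y axis is the push direction; -x faces the robot at yaw 0. A straight lane along y, 80 mm wide, centred at x -25 mm, lies between walls 10 mm thick, 20 mm above the board, ends open. The stop's carriage runs at x +60 mm; behind it at y -110 to -20 is a spring cover 22 mm high.
- stop (a joint): travel of the sprung end stop along the jig's +y, m: 0 home, 0.040 latched at mid position, 0.080 hard end. Spring about 4.5 N at home, 6.6 N at mid, 9 N at the end, plus up to 1.5 N of drag. Pushed well beyond 0.040 (to 0.055-0.075) and let go, it springs back and the pin catches it at 0.040; let go sooner, it returns to 0.
- push_plate (a point): point on the -y face of the stop's upright dark wooden plate, to be pushed towards jig +y: face 34 mm wide, plate 10 mm thick; the point is mid-width, 71 mm above the bench, 25 mm below the plate's top and 25 mm above the steel carriage's top. The carriage (50 mm wide, top 46 mm above the bench) reaches 24 mm back from this face. Moves with the stop; axes as the jig's.
- stop_face (a point): middle of the stop's face in the lane, where the blank must bear: steel plate across the lane, 60 mm wide, 14 mm thick, 4 to 48 mm above the board, joined to the carriage by a crossbar. The point lies on its -y face at the height of the board's top (18 mm above the bench). Moves with the stop; axes as the jig's.
- pin (a joint): height of the steel stop pin, m: 0 down, about 0.01 while it rides over the stop's wedge; it drops back by itself behind the wedge. 8 mm thick, 18 mm head, sprung downward in a steel bracket at jig x +86 to +126, y +45 to +69 mm; its head tops out 75 mm above the bench (about 86 raised). Leave it alone.
- blank: loose half-carved block of pale wood lying in the lane before the stop, 0.2 to 0.4 kg: base 72 (x) x 100 (y) x 44 mm high with flat upright ends, a rough figure on it to 90 mm, at least 35 mm in from the rear end. Origin under the base's centre, axes as the jig's; rear end to push on 50 mm towards -y, front end 50 mm towards +y. Lies on the board, 18 mm above the bench; 4 mm clear of each lane wall.
- figurine: loose turned wooden figurine, 38 mm wide, 68 mm tall, standing on the jig board behind the carriage; origin under its foot; leave alone
- wax_jar: loose small glass jar, 36 mm wide, 45 mm tall, on the jig board beyond the far end of the carriage's travel; origin under it; leave alone
- mallet: loose round carver's mallet standing on its head, 96 mm wide, 226 mm tall, on the bench; origin under it; leave alone
- gouge_wide: loose gouge lying on the bench, about 240 mm long, 28 mm thick handle; origin at the ferrule; leave alone
- gouge_long: loose gouge lying on the bench, about 270 mm long, 28 mm thick handle; origin at the ferrule; leave alone
- sharpening_stone: loose grey stone 70 x 160 x 25 mm lying on the bench; origin under its centre; leave alone
Things that resemble listed ones, but are neither listed nor needed, are in the scene too. Leave any purple or yellow look-alike of the blank alone.

How it is judged (in metres and radians):
On the way, in this order (a step that is already met when the one before it is completed fails the run):
1. the end stop is pushed past mid position, the blank left where it was (value of joint stop above 0.043 m and distance of blank from where it was at the start of the episode below 0.015 m), for 0.05 s.
2. the end stop, let go, is latched at mid position, the blank still where it was (value of joint stop between 0.037 and 0.043 m and value of joint pin below 0.003 m and contact force between each of the arm, the fingers and stop below 0.2 N and distance of blank from where it was at the start of the episode below 0.015 m), for 0.2 s.
At the end, for the whole second after the job is handed in: The end stop rests latched at mid position (joint 0.040 within 3 mm, pin down within 3 mm); the blank lies flat in its lane, within 8 degrees of the jig's direction, its front end within 4 mm of the stop face; both are at rest (value of joint stop between 0.037 and 0.043 m and value of joint pin below 0.003 m and y of blank in the frame of stop_face between -0.054 and -0.046 m and x of blank in the frame of stop_face between -0.01 and 0.01 m and angle between the y axis of blank and the y axis of jig, either way round below 0.14 rad and height (world z) of blank below 0.022 m and linear speed of blank below 0.01 m/s and velocity of joint stop between -0.01 and 0.01 m/s); the robot touches nothing.
It fails at once if the blank is lifted off the jig board or tipped (height (world z) of blank above 0.03 m or angle between blank's own z axis and vertical above 0.25 rad).
It fails at once if one of the other loose things is knocked or carried more than 25 mm away (distance of any of figurine, wax_jar, mallet, gouge_wide, gouge_long, sharpening_stone from where it was at the start of the episode above 0.025 m).
It also fails if it takes over 43 s, if anything falls off the work surface, if the arm or the gripper's body presses on something with over 40 N, if the wrist force passes 120 N, or if a joint passes its speed limit or range.

## Robot

A 6-joint arm with a two-finger parallel gripper is mounted at the origin on the work surface. World frame = base frame: x ahead of the robot, y to its left, z up, the work surface at z = 0. Lengths are in m, angles in degrees, forces in N, time in s.
With the tool pointing down it reaches from about 0.25 to 0.725 m from the base axis. Payload 9.7 kg.
Tool frame: the origin (TCP) lies at the very end of the fingers, on their centre line; the grasp point (between the pads) lies 19 mm behind it; z points along the fingers, y is the direction in which the jaws open and shut (so a half turn about z gives the same grasp; the last joint's range is limited). The gripper opens to 85 mm and grips with 20 to 120 N. Pads are 22 mm wide; open, the fingers measure 114 mm over their backs; the gripper's body (76 mm by 85 mm) begins 54 mm behind the grasp point. The pads swing forward as they close: fully open they stand 13 mm farther back than shut.
Start: joints at [64.343, 4.979, 10.078, 95.1, 0, 90], TCP at [0.238, 0.496, 0.231] pointing down, gripper open.
Joint ranges: [-179.16, 179.16], [-48.56, 103.87], [-65.8, 70.77], [-126.05, 130.52], [-82.76, 87.17], [-180, 180]. Speed limits (degrees/s): [127.2, 127.2, 147.25, 180, 180, 180].

## Interface

Orientations are given as [roll, pitch, yaw] about the fixed x, y, z axes, in that order (R = Rz(yaw) Ry(pitch) Rx(roll)).
In Python, from workcell import bot, camera, ticket gives the robot as it stands.
- The arm moves only by the shell command python3 -m jog 'ROWS' [FORCE]. ROWS is a JSON object of lists of equal length, an entry for each row: "turn": the turn, a rotation vector about the world's x, y, z each as a share of 8 degrees, from -1 to 1, a list of three; "delta_pos": the shift along the world's x, y, z each as a share of 50 mm, from -1 to 1, a list of three; "hand": the opening, from -1 (shut) to 1 (fully open). A call has exactly 10 rows; each row shifts and turns the commanded pose from where the row before left it; what a row does not reach is not made up. A row lasts 1/10 s, in which the tool goes at most 50 mm and 8.59 degrees, less where a joint would pass 70% of its speed; a pose out of reach is approached as far as the arm can. A call with a number of a shift or a turn outside -1 to 1 is refused whole. A call with a gripper value outside its range is refused whole. The fingers move at their own pace and stop on an object; FORCE is the grip in N (left out, the last holds). Time passes only in rows, so rows that do not move let the fingers close, or fill a call up. It gives the time, the measured TCP pose, the force and the opening at its end, in the units of the state.
- bot.get_obs(): the state, without advancing time (a new reading comes with each control period).
- camera(name): name is "scene" or "top"; returns a dict with "frame" (480x640x3 uint8, red, green, blue), "range_z" (480x640 float32, m along the optical axis (not along the pixel's ray), 0 where there is no reading), "fx", "fy", "cx", "cy" (pixels), "extrinsics" (4x4, takes a point from world to camera coordinates). Camera axes: x right, y up, looking along -z (the intrinsics and any distortion apply to the point x, -y, -z); pixel columns grow to the right and rows downward; lengths in m; the calibration is good to about 2 mm. A picture is of the moment at which its call begins.
- ticket.job_done(): hands the job in, once; it reports no verdict.
The state is a dict: "time": time; "q": joint angles; "qd": joint speeds; "joint_efforts": joint torques, N m; "ee_pos": TCP position; "tcp_rot": TCP orientation; "wrist_force": force on the tool from outside, world axes, zero at the start; "torque": the same for the moment, N m; "opening": finger opening in m.
Only numpy, scipy, OpenCV 4.12 (cv2) and the standard library are available. Lean on these libraries where they do the work, as an engineer would, in place of code of your own. Each camera call takes 0.05 s, during which the arm holds its last target.

## Working session

There is one attempt and no reset: what is moved stays moved. The work goes in short steps, Python scripts to look and compute and a shell command to move; the robot and the scene stay as the last step left them, time stands still between calls to the robot, and variables do not carry over. Pictures are saved under pics/ and viewed, and the job is handed in when it is done.

```bash
ls; mkdir -p pics
cat > h.py <<'E'
import numpy as np, cv2
def load(n): return dict(np.load(f'{n}.npz'))
def pts(d):
    z=d['range_z'].astype(float); v,u=np.mgrid[:480,:640]
    X=(u-d['cx'])/d['fx']*z; Y=-(v-d['cy'])/d['fy']*z
    P=np.stack([X,Y,-z,np.ones_like(z)],-1)
    W=P@np.linalg.inv(d['extrinsics']).T
    W=W[...,:3]; W[z==0]=np.nan
    return W
def proj(d,p):
    c=d['extrinsics']@np.r_[p,1]
    return d['cx']+d['fx']*c[0]/-c[2], d['cy']-d['fy']*c[1]/-c[2]
def snap(n,tag):
    from workcell import camera
    d=camera(n); np.savez(f'{tag}.npz',**{k:np.asarray(v) for k,v in d.items()})
    cv2.imwrite(f'pics/{tag}.png',d['frame'][...,::-1]); return d
E
python3 - <<'E'
from h import *
from workcell import bot
for n in('scene','top'):
    d=snap(n,n+'0'); print(d.keys(),d['extrinsics'].round(3),d['fx'],d['cx'],d['cy'])
print(bot.get_obs())
E
```

```text
pics
dict_keys(['frame', 'range_z', 'fx', 'fy', 'cx', 'cy', 'extrinsics']) [[ 0.135  0.991 -0.009 -0.046]
 [-0.802  0.114  0.587  0.366]
 [ 0.582 -0.072  0.81  -1.363]
 [ 0.     0.     0.     1.   ]] 436.85720131553893 320.1477889211759 241.76383628460232
dict_keys(['frame', 'range_z', 'fx', 'fy', 'cx', 'cy', 'extrinsics']) [[ 0.022 -1.    -0.015 -0.01 ]
 [ 0.987  0.02   0.16  -0.526]
 [-0.16  -0.018  0.987 -1.023]
 [ 0.     0.     0.     1.   ]] 445.63104518562284 320.4462297447224 241.1992630931121
{'time': 0.1, 'q': array([ 6.43424715e+01,  5.00758096e+00,  1.00389109e+01,  9.50982730e+01,
       -1.54810122e-03,  8.99994885e+01]), 'qd': array([-0.02954888, -0.18541175,  0.12697073,  0.07618765,  0.02912233,
       -0.1134671 ]), 'joint_efforts': array([ 1.12088572e-03, -5.21561444e+01,  4.65653443e+01,  1.59503007e-02,
        7.52128949e-05,  1.27217720e-05]), 'ee_pos': array([0.23806668, 0.49558806, 0.23065674]), 'tcp_rot': array([-1.79933057e+02,  1.54750254e-03,  1.54342985e+02]), 'wrist_force': array([-0.5887725 ,  0.72817873,  0.55439083]), 'torque': array([-0.0038764 , -0.06272107, -0.04918283]), 'opening': 0.08502594366237037}
```

View pics/scene0.png

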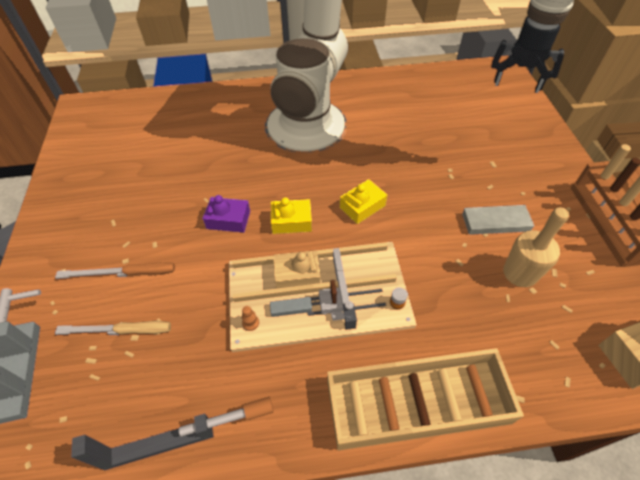

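View pics/top0.png

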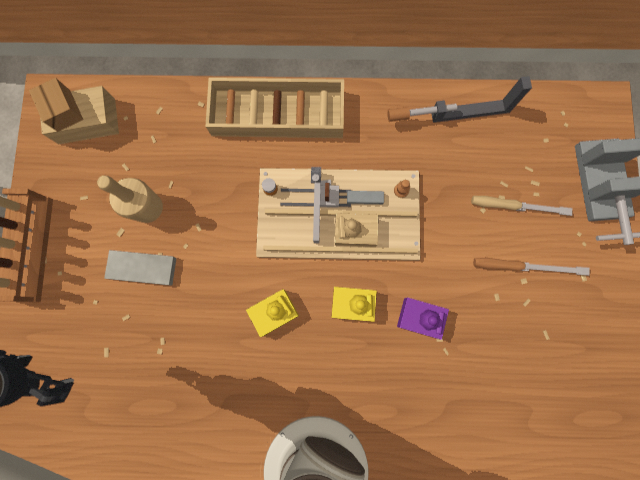

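Candidates for the blank in the top view are the pale block in the lane at (357,228), yellow ones at (272,312) and (355,304), and a purple one at (424,318). The description fits the pale one. For the push plate it is the dark upright plate near (333,197). I'll check both in a close crop.

Run:
```python
from h import *
a=load('top0')['frame'][160:270,250:430,::-1]; cv2.imwrite('pics/ct.png',cv2.resize(a,None,fx=4.4,fy=4.4,interpolation=cv2.INTER_CUBIC))
a=load('scene0')['frame'][235:355,220:420,::-1]; cv2.imwrite('pics/cs.png',cv2.resize(a,None,fx=4,fy=4,interpolation=cv2.INTER_CUBIC))
```

```text
(no output)
```

View pics/ct.png

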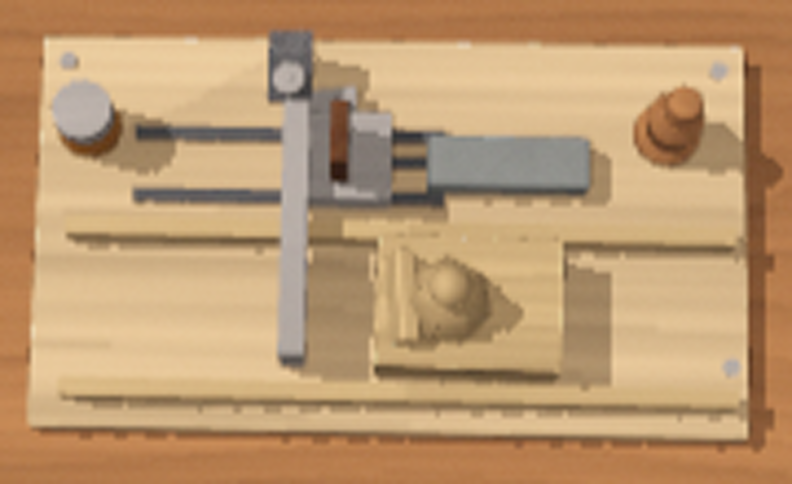

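View pics/cs.png

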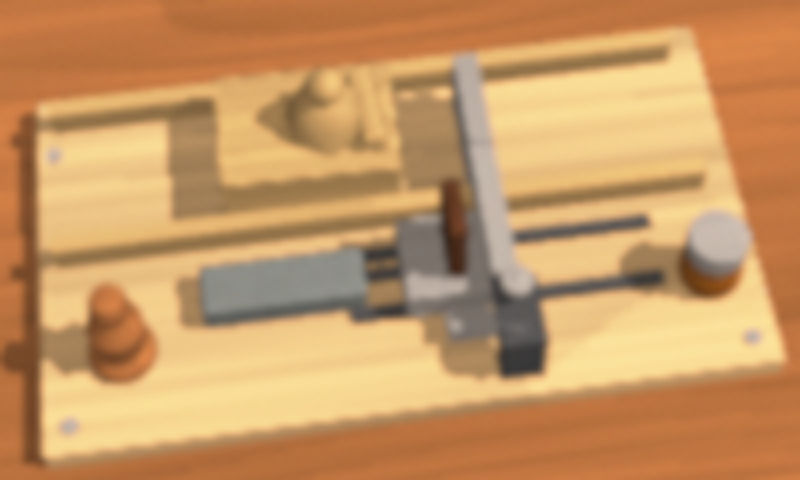

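The crops show the pale blank in the lane with the stop's crossbar ahead of it, and the dark plate on the carriage. The figurine stands behind the carriage, with the jar and pin bracket beyond it. Next I measure.

Run:
```python
from h import *
for n in('top0','scene0'):
    d=load(n); W=pts(d); F=d['frame'].astype(int); hsv=cv2.cvtColor(d['frame'],cv2.COLOR_RGB2HSV)
    x,y,z=W[...,0],W[...,1],W[...,2]
    roi=(x>.3)&(x<.75)&(y>-.25)&(y<.25)
    # board: pale & z 0.012..0.026
    m=roi&(z>.011)&(z<.025)&(hsv[...,1]<140)
    m=cv2.morphologyEx(m.astype(np.uint8),cv2.MORPH_OPEN,np.ones((3,3)))
    nn,l,s,c=cv2.connectedComponentsWithStats(m); k=[i for i in range(1,nn) if s[i,4]>60]
    mm=np.isin(l,k)&(x>.4)
    P=W[mm]; r=cv2.minAreaRect((P[:,:2]*1000).astype(np.float32)); print(n,'board',r,cv2.boxPoints(r).round(1).tolist(),np.median(P[:,2]))
    # dark plate
    R,G,B=F[...,0],F[...,1],F[...,2]
    m=(hsv[...,0]<12)&(hsv[...,1]>90)&(hsv[...,2]<150)&(z>.05)&roi
    P=W[m]; print('plate',len(P),np.nanmin(P,0).round(3),np.nanmax(P,0).round(3),np.nanmedian(P,0).round(3)); print(np.argwhere(m)[:,::-1].mean(0))
    # blank
    m=roi&(z>.055)&(z<.068)&(hsv[...,1]>70)&(hsv[...,0]>12)&(hsv[...,0]<28)&(R>140)
    P=W[m]; print('blanktop',len(P),np.percentile(P,[1,50,99],axis=0).round(3))
    for a,b in((.07,.2),):
        m=roi&(z>a)&(z<b); P=W[m]; print('high',len(P),np.nanmin(P,0).round(3),np.nanmax(P,0).round(3))
```

```text
top0 board ((601.7097778320312, -40.12091064453125), (400.3378601074219, 225.81736755371094), 89.95249938964844) [[488.6000061035156, -240.1999969482422], [714.5, -240.39999389648438], [714.7999877929688, 160.0], [489.0, 160.10000610351562]] 0.018037856615731984
plate 66 [ 0.622 -0.197  0.05 ] [0.655 0.133 0.099] [ 0.636 -0.01   0.095]
[326.77272727 191.06060606]
blanktop 1371 [[ 0.343 -0.185  0.056]
 [ 0.531 -0.092  0.062]
 [ 0.66   0.117  0.068]]
high 774 [ 0.336 -0.25   0.07 ] [0.682 0.114 0.11 ]
scene0 board ((605.0991821289062, -40.598876953125), (223.7512969970703, 400.98944091796875), 0.47323164343833923) [[491.6000061035156, 159.0], [494.8999938964844, -242.0], [718.5999755859375, -240.1999969482422], [715.2999877929688, 160.8000030517578]] 0.01933965063750631
plate 85 [ 0.628 -0.017  0.056] [ 0.658 -0.007  0.101] [ 0.653 -0.013  0.094]
[333.42352941 292.25882353]
blanktop 1271 [[ 0.357 -0.182  0.055]
 [ 0.552 -0.092  0.063]
 [ 0.684  0.124  0.067]]
high 880 [ 0.34 -0.25  0.07] [0.684 0.115 0.111]
```

Run:
```python
from h import *
d=load('top0'); W=pts(d); hsv=cv2.cvtColor(d['frame'],cv2.COLOR_RGB2HSV)
def q(u0,u1,v0,v1,extra=None):
    A=W[v0:v1,u0:u1].reshape(-1,3); 
    if extra: A=A[extra(A)]
    print(len(A),np.nanpercentile(A,[3,50,97],axis=0).round(3).tolist())
print('crossbar');q(312,323,180,243,lambda A:A[:,2]>.055)
print('mallet');q(90,165,165,225,lambda A:A[:,2]>.03)
print('blank');q(335,380,210,245,lambda A:(A[:,2]>.056)&(A[:,2]<.067))
print('figurine');q(390,415,175,205,lambda A:A[:,2]>.03)
d2=load('scene0');W=pts(d2)
print('blank scene');q(270,325,245,285,lambda A:(A[:,2]>.056)&(A[:,2]<.067))
# jig yaw: dark rails top view edges
for n in('top0','scene0'):
    d=load(n);W=pts(d);x,y,z=W[...,0],W[...,1],W[...,2]
    hsv=cv2.cvtColor(d['frame'],cv2.COLOR_RGB2HSV)
    pale=(hsv[...,1]<145)&(abs(z-.018)<.006)&(x>.48)&(x<.725)
    pts2=[]
    for yy in np.arange(-.22,.14,.01):
        m=pale&(abs(y-yy)<.005)
        if m.sum()>3: pts2.append((yy,x[m].min(),x[m].max()))
    P=np.array(pts2); 
    for c in(1,2):
        f=np.polyfit(P[:,0],P[:,c],1); print(n,c,np.degrees(-f[0]).round(2),f[1].round(4))
```

```text
crossbar
383 [[0.527, 0.006, 0.059], [0.598, 0.013, 0.065], [0.668, 0.02, 0.07]]
mallet
1894 [[0.567, 0.398, 0.042], [0.602, 0.43, 0.112], [0.647, 0.474, 0.225]]
blank
898 [[0.52, -0.131, 0.058], [0.551, -0.096, 0.062], [0.589, -0.035, 0.066]]
figurine
171 [[0.646, -0.206, 0.031], [0.656, -0.192, 0.06], [0.669, -0.181, 0.087]]
blank scene
842 [[0.521, -0.131, 0.059], [0.569, -0.099, 0.063], [0.592, -0.035, 0.066]]
top0 1 0.13 0.4896
top0 2 1.79 0.7059
scene0 1 2.13 0.5389
scene0 2 0.03 0.7154
```

```bash
python3 -m jog '{"delta_pos":[[0.3,-0.9,0],[0.3,-0.9,0],[0.3,-0.9,0],[0.3,-0.9,0],[0.3,-0.9,0],[0.3,-0.9,0],[0.3,-0.9,0],[0.3,-0.9,0],[0.3,-0.9,0],[0.3,-0.9,0]],"turn":[[0,0,-0.8],[0,0,-0.8],[0,0,-0.8],[0,0,-0.8],[0,0,-0.8],[0,0,-0.8],[0,0,-0.8],[0,0,-0.8],[0,0,-0.8],[0,0,-0.8]],"hand":[-1,-1,-1,-1,-1,-1,-1,-1,-1,-1]}' 40
```

```text
time: 1.1
ee_pos: [0.3882, 0.0438, 0.2312]
tcp_rot: [180.0, -0.0, 90.1]
wrist_force: [1.3, 0.6, 0.4]
opening: -0.0001
```

```bash
python3 -m jog '{"delta_pos":[[0.84,-0.34,0],[0.84,-0.34,0],[0.84,-0.34,0],[0.84,-0.34,0],[0.84,-0.34,0],[0.84,-0.34,0],[0,0,-0.5],[0,0,-0.5],[0,0,-0.6],[0,0,-0.6]],"turn":[[0,0,0],[0,0,0],[0,0,0],[0,0,0],[0,0,0],[0,0,0],[0,0,0],[0,0,0],[0,0,0],[0,0,0]],"hand":[-1,-1,-1,-1,-1,-1,-1,-1,-1,-1]}'
python3 - <<'E'
from h import *
for n in('scene','top'):
    d=snap(n,n+'1')
a=load('top1')['frame'][160:270,250:430,::-1]; a=cv2.resize(a,None,fx=4,fy=4)
b=load('scene1')['frame'][205:355,220:420,::-1]; b=cv2.resize(b,None,fx=4,fy=4)
cv2.imwrite('pics/c1.png',a);cv2.imwrite('pics/c1s.png',b)
E
```

```text
time: 2.1
ee_pos: [0.6401, -0.0563, 0.1195]
tcp_rot: [-180.0, -0.0, 90.3]
wrist_force: [0.4, 0.3, -0.2]
opening: -0.0005
```

View pics/c1s.png

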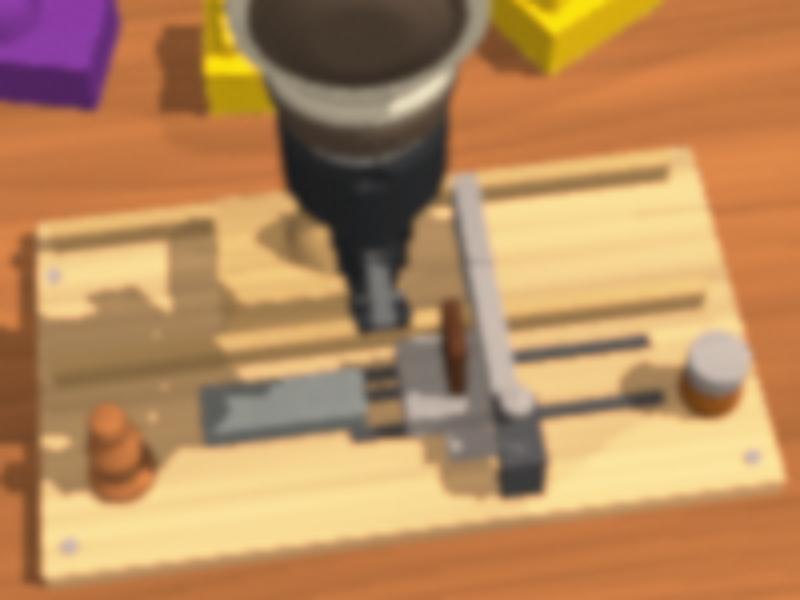

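The shut fingers hang at crop (380,300), behind and above the plate at (455,345). Descending is clear.

```bash
python3 -m jog '{"delta_pos":[[0,0,-0.3],[0,0,-0.3],[0,0,-0.3],[0,0,-0.3],[0,0,0],[0,0.2,0],[0,0.2,0],[0,0.1,0],[0,0.1,0],[0,0,0]],"turn":[[0,0,0],[0,0,0],[0,0,0],[0,0,0],[0,0,0],[0,0,0],[0,0,0],[0,0,0],[0,0,0],[0,0,0]],"hand":[-1,-1,-1,-1,-1,-1,-1,-1,-1,-1]}'
```

```text
time: 3.2
ee_pos: [0.6406, -0.026, 0.0621]
tcp_rot: [179.9, 0.1, 90.4]
wrist_force: [1.2, -4.6, 3.7]
opening: -0.0
```

Run:
```python
from h import *
from workcell import bot
d=snap('scene','scene2');o=bot.get_obs();print(o['ee_pos'],o['wrist_force'],o['torque'])
b=d['frame'][235:355,270:400,::-1]; b=cv2.resize(b,None,fx=6,fy=5,interpolation=cv2.INTER_CUBIC)
cv2.imwrite('pics/c2s.png',b)
```

```text
[ 0.64057967 -0.02628282  0.06208415] [ 0.99977067 -4.42986787  2.94398559] [-0.69025608 -0.16137268 -0.05598743]
```

View pics/c2s.png

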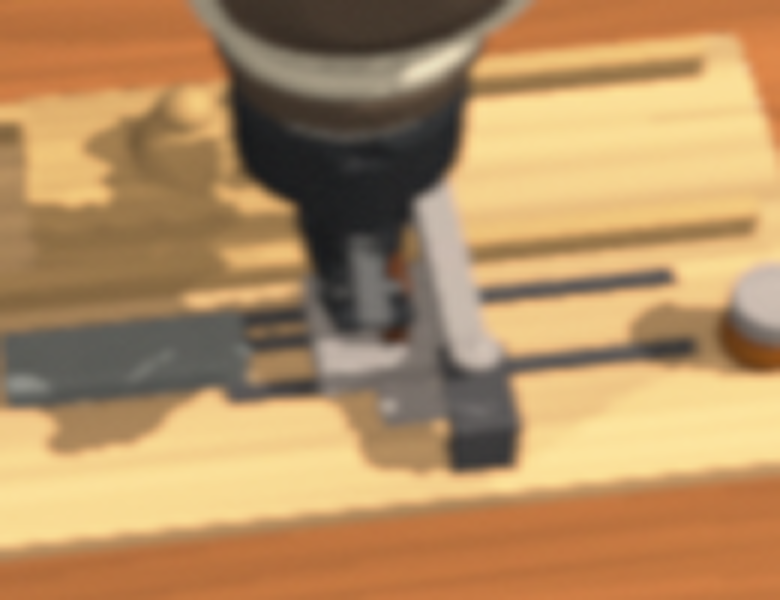

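The tips bear on the plate's rear face above the carriage, and the resisting force of about 4.5 N matches the spring at home. Now I push.

```bash
python3 -m jog '{"delta_pos":[[0,0.16,0],[0,0.16,0],[0,0.16,0],[0,0.16,0],[0,0.16,0],[0,0.16,0],[0,0.16,0],[0,0.16,0],[0,0,0],[0,0,0]],"turn":[[0,0,0],[0,0,0],[0,0,0],[0,0,0],[0,0,0],[0,0,0],[0,0,0],[0,0,0],[0,0,0],[0,0,0]],"hand":[-1,-1,-1,-1,-1,-1,-1,-1,-1,-1]}';  python3 - <<'E'
from h import *
d=snap('scene','scene3')
b=d['frame'][235:355,270:420,::-1]; b=cv2.resize(b,None,fx=5,fy=5,interpolation=cv2.INTER_CUBIC)
cv2.imwrite('pics/c3s.png',b)
E
```

```text
time: 4.25
ee_pos: [0.6406, 0.0367, 0.0621]
tcp_rot: [179.9, 0.1, 90.3]
wrist_force: [1.1, -9.0, 4.8]
opening: -0.0001
```

View pics/c3s.png

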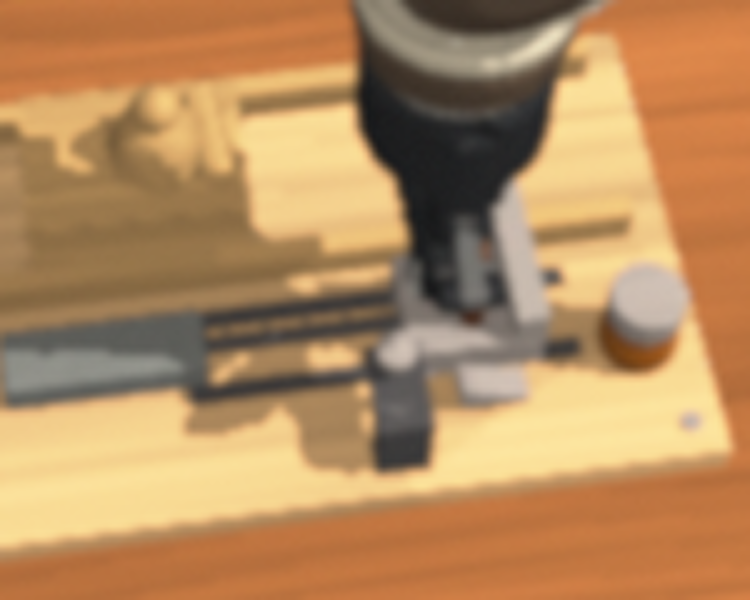

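Stop is at about 63 mm of travel, and the wedge at (490,385) is past the pin at (400,355). Backing off steadily.

```bash
python3 -m jog '{"delta_pos":[[0,-0.1,0],[0,-0.15,0],[0,-0.2,0],[0,-0.2,0],[0,-0.2,0],[0,-0.2,0],[0,0,0],[0,0,0],[0,0,0],[0,0,0]],"turn":[[0,0,0],[0,0,0],[0,0,0],[0,0,0],[0,0,0],[0,0,0],[0,0,0],[0,0,0],[0,0,0],[0,0,0]],"hand":[-1,-1,-1,-1,-1,-1,-1,-1,-1,-1]}';  python3 - <<'E'
from h import *
d=snap('scene','scene4');snap('top','top4')
b=d['frame'][235:355,270:420,::-1]; b=cv2.resize(b,None,fx=5,fy=5,interpolation=cv2.INTER_CUBIC)
cv2.imwrite('pics/c4s.png',b)
E
```

```text
time: 5.3
ee_pos: [0.6401, -0.0143, 0.0613]
tcp_rot: [-180.0, -0.0, 90.4]
wrist_force: [-0.4, -0.7, 0.0]
opening: 0.0
```

View pics/c4s.png

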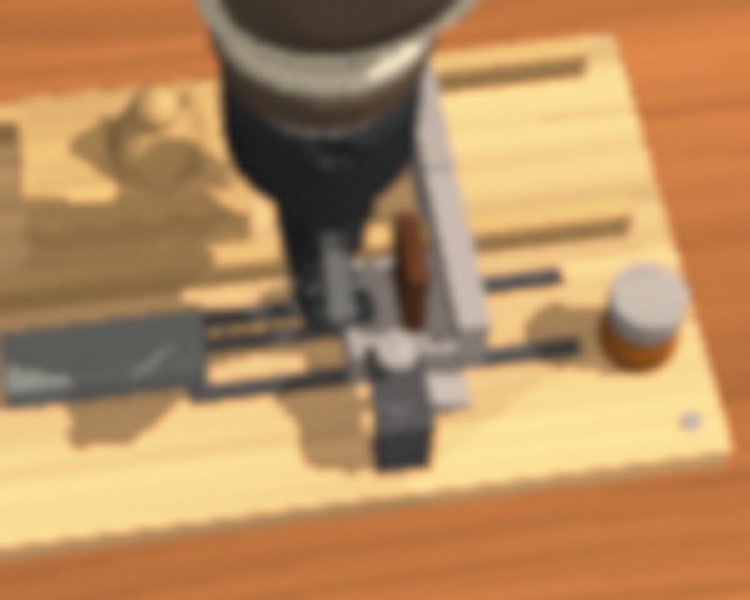

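The stop is held at mid position with a free gap between fingers and plate. Next I lift and go behind the blank.

```bash
python3 -m jog '{"delta_pos":[[0,0,0.75],[0,0,0.75],[0,0,0.75],[-0.43,-0.76,0],[-0.43,-0.76,0],[-0.42,-0.76,0],[-0.42,-0.76,0],[0,0,-0.6],[0,0,-0.6],[0,0,0]],"turn":[[0,0,0],[0,0,0],[0,0,0],[0,0,0],[0,0,0],[0,0,0],[0,0,0],[0,0,0],[0,0,0],[0,0,0]],"hand":[-1,-1,-1,-1,-1,-1,-1,-1,-1,-1]}';  python3 - <<'E'
from h import *
d=snap('scene','scene5');e=snap('top','top5')
b=d['frame'][205:355,220:420,::-1]; b=cv2.resize(b,None,fx=4,fy=4,interpolation=cv2.INTER_CUBIC)
cv2.imwrite('pics/c5s.png',b)
for d in(d,e):
    W=pts(d); hsv=cv2.cvtColor(d['frame'],cv2.COLOR_RGB2HSV); x,y,z=np.moveaxis(W,-1,0)
    m=(x>.515)&(x<.595)&(y>-.15)&(y<.1)&(z>.057)&(z<.067)&(hsv[...,1]>70)&(hsv[...,2]>90)
    P=W[m]; print('blank',len(P),np.percentile(P,[2,50,98],axis=0).round(3).tolist())
    m=(x>.515)&(x<.68)&(y>-.0)&(y<.1)&(z>.058)&(z<.075)&(hsv[...,1]<60)
    P=W[m]; print('bar',len(P),np.percentile(P,[2,50,98],axis=0).round(3).tolist())
    m=(hsv[...,0]<12)&(hsv[...,1]>90)&(hsv[...,2]<150)&(z>.05)&(y>0)&(y<.1)&(x>.6)&(x<.68)
    P=W[m]; print('plate',len(P),np.percentile(P,[2,50,98],axis=0).round(3).tolist())
E
```

```text
time: 6.4
ee_pos: [0.5531, -0.1664, 0.11]
tcp_rot: [-179.7, -0.1, 90.3]
wrist_force: [-0.2, -0.2, 0.0]
opening: -0.0001
blank 860 [[0.52, -0.132, 0.059], [0.568, -0.099, 0.063], [0.592, -0.034, 0.066]]
bar 374 [[0.532, 0.007, 0.059], [0.612, 0.05, 0.066], [0.679, 0.057, 0.074]]
plate 96 [[0.63, 0.023, 0.058], [0.652, 0.026, 0.093], [0.657, 0.031, 0.099]]
blank 883 [[0.52, -0.131, 0.058], [0.551, -0.098, 0.062], [0.59, -0.034, 0.066]]
bar 401 [[0.526, 0.008, 0.06], [0.603, 0.052, 0.065], [0.677, 0.059, 0.073]]
plate 61 [[0.622, 0.024, 0.064], [0.635, 0.028, 0.095], [0.654, 0.033, 0.099]]
```

View pics/c5s.png

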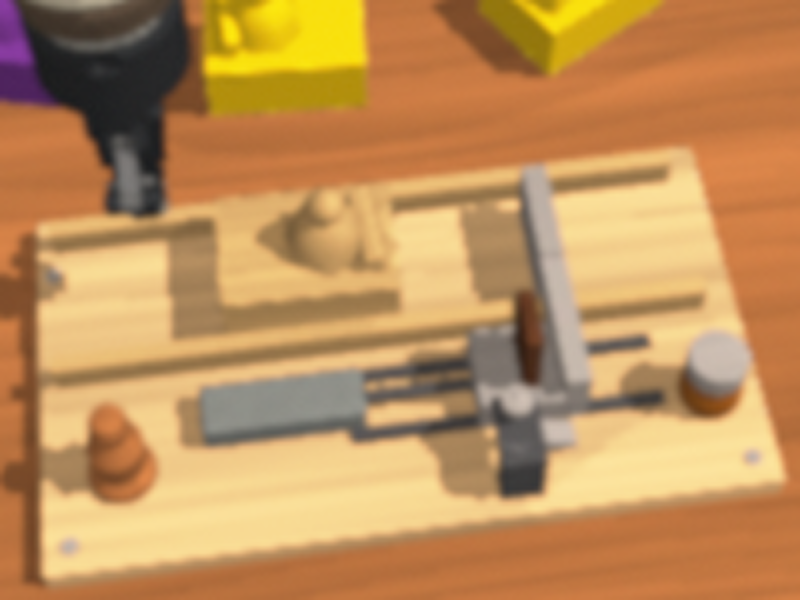

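The stop is latched: the plate moved 41 mm, from y -0.013 to about 0.027. The blank is unmoved (y -0.132 to -0.034). Now I go down behind it.

```bash
python3 -m jog '{"delta_pos":[[0.04,0,-0.35],[0,0,-0.35],[0,0,-0.35],[0,0,-0.3],[0,0,0],[0,0.1,0],[0,0.1,0],[0,0.1,0],[0,0.1,0],[0,0,0]],"turn":[[0,0,0],[0,0,0],[0,0,0],[0,0,0],[0,0,0],[0,0,0],[0,0,0],[0,0,0],[0,0,0],[0,0,0]],"hand":[-1,-1,-1,-1,-1,-1,-1,-1,-1,-1]}'
```

```text
time: 7.5
ee_pos: [0.5574, -0.146, 0.0467]
tcp_rot: [180.0, 0.0, 90.4]
wrist_force: [-0.1, -0.6, 0.1]
opening: -0.0001
```

```bash
python3 -m jog '{"delta_pos":[[0,0.06,-0.06],[0,0.1,0],[0,0.15,0],[0,0.15,0],[0,0.15,0],[0,0.15,0],[0,0.15,0],[0,0.15,0],[0,0.15,0],[0,0.1,0]],"turn":[[0,0,0],[0,0,0],[0,0,0],[0,0,0],[0,0,0],[0,0,0],[0,0,0],[0,0,0],[0,0,0],[0,0,0]],"hand":[-1,-1,-1,-1,-1,-1,-1,-1,-1,-1]}';  python3 - <<'E'
from h import *
from workcell import bot
d=snap('scene','scene6');o=bot.get_obs();print(o['ee_pos'],o['wrist_force'])
b=d['frame'][205:355,220:420,::-1]; b=cv2.resize(b,None,fx=4,fy=4,interpolation=cv2.INTER_CUBIC)
cv2.imwrite('pics/c6s.png',b)
E
```

```text
time: 8.5
ee_pos: [0.5571, -0.0804, 0.0432]
tcp_rot: [-180.0, -0.0, 90.4]
wrist_force: [0.3, -1.1, -1.1]
opening: -0.0003
[ 0.55709643 -0.07996143  0.04322479] [-0.8741329   0.23666727 -0.77571534]
```

View pics/c6s.png

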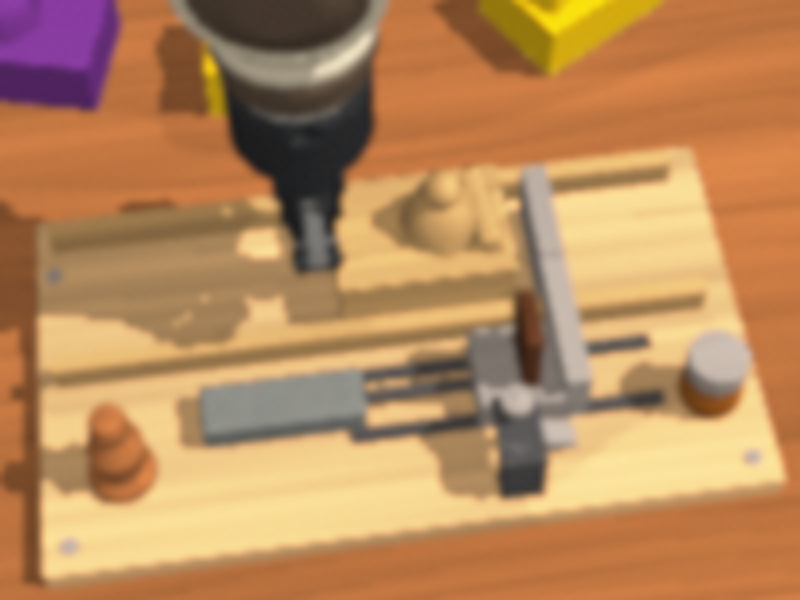

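The blank goes straight, with its front edge at (515,265) a little short of the stop at (535,260). I'll finish slowly and watch the force.

```bash
python3 -m jog '{"delta_pos":[[0,0.04,0],[0,0.04,0],[0,0.04,0],[0,0.03,0],[0,0.03,0],[0,0.02,0],[0,0.02,0],[0,0.02,0],[0,0.02,0],[0,0,0]],"turn":[[0,0,0],[0,0,0],[0,0,0],[0,0,0],[0,0,0],[0,0,0],[0,0,0],[0,0,0],[0,0,0],[0,0,0]],"hand":[-1,-1,-1,-1,-1,-1,-1,-1,-1,-1]}'; sleep 0.1
python3 -m jog '{"delta_pos":[[0,0.01,0],[0,0.01,0],[0,0.01,0],[0,0.01,0],[0,0.01,0],[0,0,0],[0,0,0],[0,0,0],[0,0,0],[0,0,0]],"turn":[[0,0,0],[0,0,0],[0,0,0],[0,0,0],[0,0,0],[0,0,0],[0,0,0],[0,0,0],[0,0,0],[0,0,0]],"hand":[-1,-1,-1,-1,-1,-1,-1,-1,-1,-1]}'
```

```text
time: 9.55
ee_pos: [0.5571, -0.0681, 0.0433]
tcp_rot: [180.0, -0.0, 90.4]
wrist_force: [0.8, -0.4, -0.5]
opening: 0.0004
time: 10.55
ee_pos: [0.5569, -0.0666, 0.0433]
tcp_rot: [-180.0, 0.1, 90.3]
wrist_force: [-2.1, -7.3, 0.1]
opening: -0.0001
```

Run:
```python
from h import *
from workcell import bot
d=snap('scene','scene7');o=bot.get_obs();print(o['ee_pos'],o['wrist_force'])
b=d['frame'][235:335,310:410,::-1]; b=cv2.resize(b,None,fx=6,fy=6,interpolation=cv2.INTER_CUBIC)
cv2.imwrite('pics/c7s.png',b)
W=pts(d); hsv=cv2.cvtColor(d['frame'],cv2.COLOR_RGB2HSV); x,y,z=np.moveaxis(W,-1,0)
m=(hsv[...,0]<12)&(hsv[...,1]>90)&(hsv[...,2]<150)&(z>.05)&(y>0)&(y<.1)&(x>.6)&(x<.68)
P=W[m]; print('plate',len(P),np.percentile(P,[2,50,98],axis=0).round(3).tolist())
```

```text
[ 0.55687155 -0.06661101  0.04328688] [-1.11728096 -6.58142757  0.0396615 ]
plate 96 [[0.63, 0.024, 0.055], [0.651, 0.026, 0.091], [0.658, 0.032, 0.099]]
```

View pics/c7s.png

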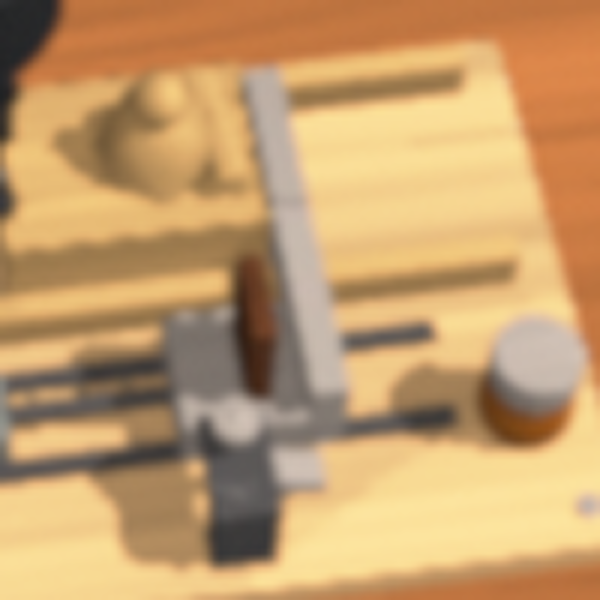

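The resistance rose to about 7 N at TCP y -0.0666. The picture shows the front end touching the stop's steel plate at (255,150), and the stop has not moved. I withdraw straight back and up.

```bash
python3 -m jog '{"delta_pos":[[0,-0.1,0],[0,-0.3,0],[0,-0.3,0],[0,-0.3,0],[0,0,0.5],[0,0,0.8],[0,0,0.8],[0,-0.3,0.8],[0,0,0],[0,0,0]],"turn":[[0,0,0],[0,0,0],[0,0,0],[0,0,0],[0,0,0],[0,0,0],[0,0,0],[0,0,0],[0,0,0],[0,0,0]],"hand":[-1,-1,-1,-1,-1,-1,-1,-1,-1,-1]}'
python3 - <<'E'
from h import *
from workcell import bot
d=snap('scene','scene8');e=snap('top','top8')
b=d['frame'][205:355,220:420,::-1]; b=cv2.resize(b,None,fx=4,fy=4,interpolation=cv2.INTER_CUBIC)
cv2.imwrite('pics/c8s.png',b); print(bot.get_obs()['wrist_force'])
for d in(d,e):
    W=pts(d); hsv=cv2.cvtColor(d['frame'],cv2.COLOR_RGB2HSV); x,y,z=np.moveaxis(W,-1,0)
    m=(x>.515)&(x<.595)&(y>-.15)&(y<.06)&(z>.057)&(z<.067)&(hsv[...,1]>70)&(hsv[...,2]>90)
    P=W[m]; print('blank',len(P),np.percentile(P,[2,50,98],axis=0).round(3).tolist(),cv2.minAreaRect((P[:,:2]*1000).astype(np.float32)))
    m=(x>.515)&(x<.62)&(y>-.0)&(y<.1)&(z>.056)&(z<.075)&(hsv[...,1]<60)
    P=W[m]; print('bar',len(P),np.percentile(P,[2,50,98],axis=0).round(3).tolist())
    m=(hsv[...,0]<12)&(hsv[...,1]>90)&(hsv[...,2]<150)&(z>.05)&(y>0)&(y<.1)&(x>.6)&(x<.68)
    P=W[m]; print('plate',len(P),np.percentile(P,[2,50,98],axis=0).round(3).tolist())
E
```

```text
time: 11.6
ee_pos: [0.5575, -0.1321, 0.1891]
tcp_rot: [179.9, 0.0, 90.3]
wrist_force: [0.3, -0.2, -1.8]
opening: -0.0002
[-0.38563206  1.21385065 -0.2073286 ]
blank 822 [[0.518, -0.054, 0.059], [0.566, -0.022, 0.063], [0.59, 0.044, 0.066]] ((553.6594848632812, 2.3538665771484375), (75.38245391845703, 114.11626434326172), 0.12192018330097198)
bar 201 [[0.529, 0.045, 0.059], [0.575, 0.05, 0.066], [0.618, 0.057, 0.069]]
plate 95 [[0.631, 0.023, 0.058], [0.652, 0.026, 0.093], [0.658, 0.031, 0.099]]
blank 892 [[0.517, -0.054, 0.058], [0.55, -0.019, 0.062], [0.588, 0.044, 0.066]] ((552.977783203125, -4.172748565673828), (72.7546157836914, 99.59164428710938), 0.31335678696632385)
bar 236 [[0.525, 0.046, 0.061], [0.571, 0.053, 0.065], [0.618, 0.059, 0.069]]
plate 60 [[0.622, 0.025, 0.063], [0.634, 0.028, 0.095], [0.654, 0.032, 0.098]]
```

View pics/c8s.png

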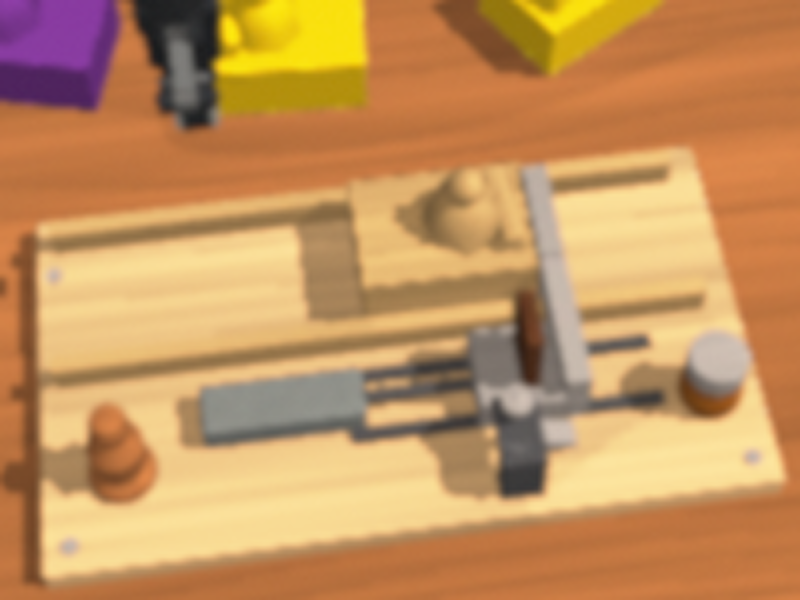

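View pics/top8.png

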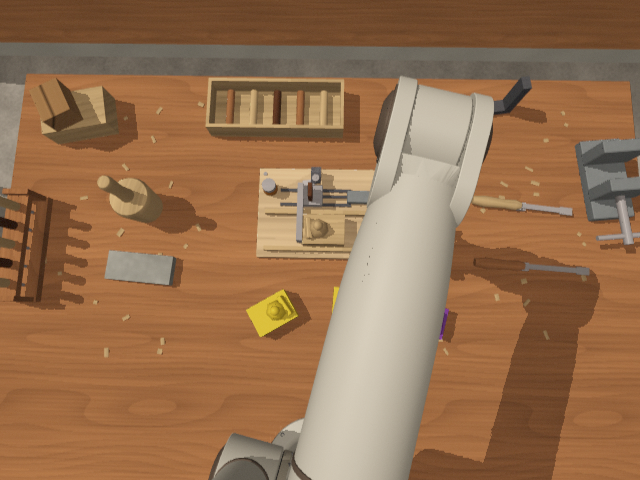

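The blank is square against the stop: front edge at crop (535,270) in the scene view, with no gap. The stop is still latched, the arm is clear, and the other things that can be seen are in place.

```bash
python3 -c "
from workcell import ticket
print(ticket.job_done())"
```

```text
the job is handed in; nothing more can be done
None
```

The end stop is latched at mid position and the blank rests against it. I handed the job in at about 12 s of the 43 s allowed, and no verdict was reported.

- **Setting the stop:** With the shut fingertips I pushed the dark plate about 63 mm and backed off. The plate came to rest 41 mm from home by the depth images. The blank had not moved by then.
- **Pushing the blank:** I pushed it about 79 mm along the lane, until the resistance rose to about 7 N. Then I withdrew back and up.
- **Last checks:**
  - The blank's front end is at y ≈ 0.044–0.046 and the stop face at about 0.045–0.046.
  - The blank is within about 0.5° of the lane and flat on the board.
  - The plate is unchanged since latching.
  - The wrist force was near zero, apart from noise of 1–2 N.
- **Not confirmed:**
  - I judged the pin to be down from the pictures and the stop's hold; I did not measure its height.
  - One scene-view outline of the blank came out 14 mm too long. It had probably picked up stray pixels, since the top view gave 99.6 mm (nominal 100).
  - I saw no disturbance to the other things, but did not measure them again at the end.

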